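Hold a sample slide flush on a sloped viewing stage

TASK

First push the open blue filter drawer of the grey viewing stage fully home. Then pick up the blue sample slide by its orange fin and hold it flush against the stage's sloped white face, centred and with its long side running up the slope, pressing gently so that the sprung face gives a little. Finish while still gripping and pressing it there, and leave the other things on the bench alone.

Things in the scene. Friction and masses are not known exactly. Their poses are not given: they have to be found in the camera images.
- stage: Viewing stage fixed to the bench: grey housing 160 (x) x 130 (y) x 78 mm high, filter drawer in its front (-x) side, on top a tilting black head with a white face. Origin: centre of the housing's underside, on the bench. Its -x side looks roughly at the robot (yaw within 0.3 rad); it stands left or right of the robot's centre line.
- filter_drawer (a joint): How far the drawer is out, in m, along the stage's -x: 0 is fully home against its stop; it starts 0.030 to 0.055. Stays where it is left; about 2 N of friction.
- drawer_pull (a point): Middle of the outer face of the drawer's aluminium pull block (20 mm deep, 44 wide, 22 high), standing out from the blue drawer front (104 wide, top edge 46 mm above the bench). 31.5 mm above the bench; axes as the stage's: the drawer closes along +x. With the drawer home it is 112 mm to -x of the stage's origin.
- face_centre (a point): Centre of the outer surface of the white sloped face (96 mm up the slope x 72 across, its top 16 mm above the 108 x 88 mm black head plate). z: outward normal, leaning toward the stage's front (-x); x: up the slope, away from the robot; y: across. Tilted 0.3 to 0.6 rad from level, differently each time; the tilt is locked by stiff friction. The centre is about 0.14 m above the bench.
- stage_face (a joint): How far the sprung face is pressed in along its normal, in m: about 0 when untouched, 0.008 when bottomed. Spring 700 N/m with a preload: it starts to give at about 3 N and takes some 8 N to bottom.
- slide: Sample slide (0.12 kg nominal): blue plate 80 (x) x 50 (y) x 5 mm with an upright orange fin on its middle, 30 mm long (x), 12 mm thick (y), top 43 mm above the underside. Origin: centre of the underside; z up along the fin. Lies flat on the bench, fin up, beside the stage; either way round is right on the face.
- fitting: Bystander: brass fitting, 26 mm diameter, 36 mm high, standing; origin under its centre.
- cap: Bystander: black ring cap, 48 mm diameter, 14 mm high; origin under its centre.
- tin: Bystander: small tin, 60 mm diameter, 55 mm high; origin under its centre.
- bottle: Bystander: white bottle, 48 mm diameter, 100 mm high, beyond the work; origin under its centre.
There are look-alikes about, which are no part of the job. Several things look just like the slide: the one meant starts farthest from the robot's base.

How it is judged:
By the outcome, as a careful person would: the job done as asked, in the order asked, and still so for the second after the job is handed in, while the arm keeps its last pose, push and grip.
It also fails if it takes over 58 s, if anything falls off the work surface, if the arm or the gripper's body presses on something with over 40 N, if the wrist force passes 120 N, or if a joint passes its speed limit or range.

ROBOT

A 6-joint arm with a two-finger parallel gripper is mounted at the origin on the work surface. World frame = base frame: x ahead of the robot, y to its left, z up, the work surface at z = 0. Lengths are in m, angles in degrees, forces in N, time in s.
With the tool pointing down it reaches from about 0.375 to 0.75 m from the base axis. Payload 9 kg.
Tool frame: the origin (TCP) lies where the fingers leave the gripper's body, on its centre line; the fingertips stand 73 mm ahead of it and the grasp point (between the pads) lies 54 mm ahead of it (robot.tip_reach is the distance from the TCP to the fingertips, in m); z points along the fingers, y is the line along which they close (so a half turn about z gives the same grasp; the last joint's range is limited). The gripper opens to 85 mm and grips with 20 to 120 N. Pads are 22 mm wide; open, the fingers measure 114 mm over their backs; the gripper's body (76 mm by 85 mm) begins 54 mm behind the grasp point. The pads swing forward as they close: fully open they stand 13 mm farther back than shut.
Start: joints at [56.282, 5.964, 5.575, 89.605, 0, 77.527], TCP at [0.217, 0.559, 0.304] pointing down, gripper open.
Joint ranges: [-171.21, 171.21], [-48.23, 106.86], [-62.78, 66.21], [-105.2, 120.99], [-86.42, 89.51], [-180, 180]. Speed limits (degrees/s): [127.2, 127.2, 147.25, 180, 180, 180].

INTERFACE

Orientations are given as [roll, pitch, yaw] about the fixed x, y, z axes, in that order (R = Rz(yaw) Ry(pitch) Rx(roll)).
In Python, from plant import robot gives the robot as it stands. Calls block until the motion is done:
- robot.move_pose(position, orientation): joint-space move of the TCP to a pose.
- robot.line_to(position, vel=0.15, rotation=None, guard=None): straight line of the TCP; rotation=None keeps the orientation; vel is the mean speed in m/s. With guard (N) it stops when the force on the tool has changed by that much, and returns True; else False.
- robot.goto_joints(angles): joint-space move.
- robot.set_gripper(opening): finger opening in m; the grip force is fixed at half the most; returns when the fingers have stopped.
- robot.pause(seconds).
- robot.ik(position, orientation): joint angles nearest the present ones, or None.
- robot.observe(): the state.
- robot.grab_frame(name): name is "scene" or "top"; returns the picture (400x640x3 uint8, blue, green, red); there is no depth.
- robot.get_calibration(name): a dict with "vertical_fov" (degrees; the focal length in pixels is half the picture's height over the tangent of half this angle, whatever the lens; pixels are square), "cx", "cy" (the principal point, pixels), "rvec" (rotation vector, rad) and "tvec" (3), from world to camera coordinates, as OpenCV has them. Camera axes: x right, y down, z forward; pixel columns grow to the right and rows downward; lengths in m; the calibration is good to about 2 mm. A picture is of the moment at which its call begins. get_calibration takes no time and is no camera call.
A pose or a line that the arm cannot do raises robot.IKError and nothing moves.
- robot.job_done(): hands the job in; it is judged then, once.
The state is a dict: "time": time; "q": joint angles; "qvel": joint speeds; "joint_torque": joint torques, N m; "tool_pos": TCP position; "tcp_rot": TCP orientation; "ft_force": force on the tool from outside, world axes, zero at the start; "torque": the same for the moment, N m; "gripper_width": finger opening in m; "gripper_force": force on a finger pad.
Only numpy, scipy, OpenCV 4.12 (cv2) and the standard library are available. Lean on these libraries where they do the work, as an engineer would, in place of code of your own. Each camera call takes 0.05 s, during which the arm holds its last target. There are 200 camera calls.

## Working session

There is one attempt and no reset: what is moved stays moved. The work goes in short steps, each a Python script; the robot and the scene stay as the last script left them, time stands still between calls to the robot, and variables do not carry over. Pictures are saved under pics/ and viewed, at most 10 in all, crops included, and the job is handed in when it is done.

```bash
ls; mkdir -p pics; python3 - <<'E'
from plant import robot
import cv2
for n in("scene","top"):
    cv2.imwrite(f"pics/{n}0.png",robot.grab_frame(n)); print(n,robot.get_calibration(n))
print(robot.observe())
E
```

```text
pics
scene {'vertical_fov': 56.71232653978242, 'cx': 322.07400536494663, 'cy': 193.56727713797878, 'rvec': array([ 2.09712088,  0.87258649, -0.41964758]), 'tvec': array([-0.40110846, -0.18549148,  1.42693353])}
top {'vertical_fov': 51.49415167585243, 'cx': 318.7651885557948, 'cy': 195.79984980511205, 'rvec': array([ 2.12473226, -2.08626809,  0.1745376 ]), 'tvec': array([-0.00239515,  0.58650578,  0.95798235])}
{'time': 0.1, 'q': array([ 5.62829498e+01,  5.99730350e+00,  5.53346559e+00,  8.96046556e+01,
       -2.43732720e-04,  7.75270563e+01]), 'qvel': array([ 0.06730005, -0.13810659,  0.03929816, -0.04660452, -0.02960769,
       -0.00874556]), 'joint_torque': array([ 3.95651849e-03, -5.58204281e+01,  5.04722106e+01,  1.29641875e-02,
       -3.73264975e-04, -8.83619578e-06]), 'tool_pos': array([0.21727881, 0.55905894, 0.30319724]), 'tcp_rot': array([-1.79933070e+02, -1.45551499e-02,  1.58755885e+02]), 'ft_force': array([-0.41066853,  0.69363207,  0.39999316]), 'torque': array([-0.02229784,  0.01887393,  0.03407502]), 'gripper_force': 0.0, 'gripper_width': 0.08506810857384445}
```

View pics/scene0.png

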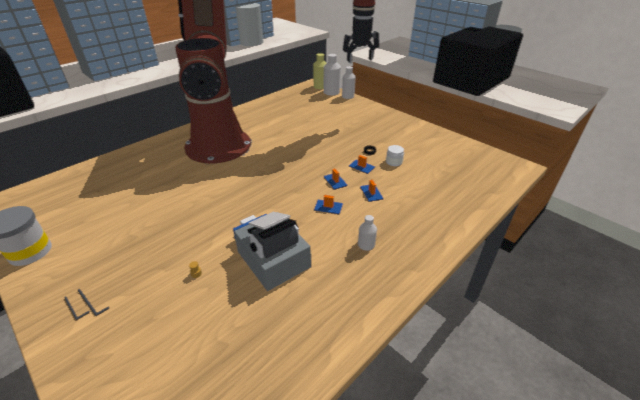

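View pics/top0.png

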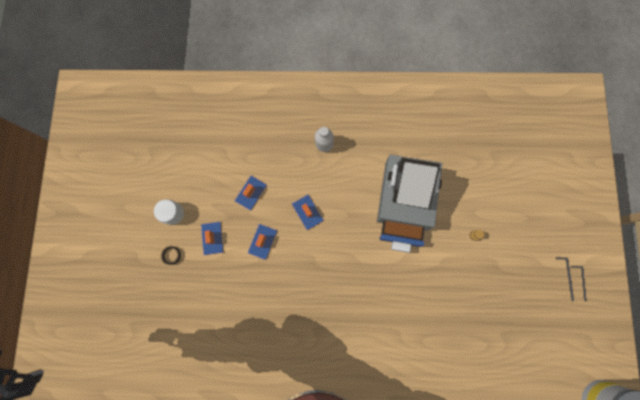

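The top view shows four slides at (251,192), (307,211), (212,238) and (262,241). The stage is at about (410,195), with its drawer pull at (402,247). I'll measure and crop next.

```bash
cat > h.py <<'E'
import numpy as np, cv2
from plant import robot
def cam(n):
    c=robot.get_calibration(n); R=cv2.Rodrigues(np.array(c["rvec"]))[0]; t=np.array(c["tvec"])
    f=200/np.tan(np.radians(c["vertical_fov"])/2); return R,t,f,c["cx"],c["cy"]
def ray(n,u,v):
    R,t,f,cx,cy=cam(n); return -R.T@t, R.T@np.array([(u-cx)/f,(v-cy)/f,1])
def on_z(n,u,v,z):
    o,d=ray(n,u,v); return o+d*(z-o[2])/d[2]
def proj(n,p):
    R,t,f,cx,cy=cam(n); q=R@np.asarray(p)+t; return np.array([cx+f*q[0]/q[2],cy+f*q[1]/q[2]])
def two(u1,u2):
    A=np.zeros((3,3));b=np.zeros(3)
    for n,(u,v) in(("scene",u1),("top",u2)):
        o,d=ray(n,u,v);d=d/np.linalg.norm(d);P=np.eye(3)-np.outer(d,d);A+=P;b+=P@o
    p=np.linalg.solve(A,b); return p,proj("scene",p)-u1
def blobs(im,lo,hi,amin=15):
    m=cv2.inRange(cv2.cvtColor(im,cv2.COLOR_BGR2HSV),lo,hi)
    n,l,s,c=cv2.connectedComponentsWithStats(m)
    return [(c[i],s[i],(l==i)) for i in range(1,n) if s[i,4]>=amin]
E
python3 - <<'E'
from h import *
top=cv2.imread("pics/top0.png");sc=cv2.imread("pics/scene0.png")
for n in("scene","top"): print(n,ray(n,320,195))
for c,s,m in blobs(top,(105,120,50),(125,255,255)):
    r=cv2.minAreaRect(np.argwhere(m)[:,::-1].astype(np.float32)); p=on_z("top",*r[0],.005); print("blue",r,p,np.hypot(*p[:2]))
for c,s,m in blobs(top,(3,170,120),(13,255,255),8):
    r=cv2.minAreaRect(np.argwhere(m)[:,::-1].astype(np.float32)); print("or",c,r,on_z("top",*c,.035))
a=cv2.resize(top[145:260,365:460],None,fx=5,fy=5,interpolation=cv2.INTER_CUBIC)
b=cv2.resize(sc[205:290,225:320],None,fx=5,fy=5,interpolation=cv2.INTER_CUBIC)
cv2.imwrite("pics/a.png",a);cv2.imwrite("pics/b.png",b)
E
```

```text
scene (array([ 1.1570357 , -0.59016767,  0.73783798]), array([-0.55751015,  0.55052701, -0.62140866]))
top (array([ 0.39008882, -0.02341721,  1.05309415]), array([ 0.19534382,  0.02830905, -0.98033258]))
blue ((256.1029052734375, 183.16175842285156), (14.74887752532959, 5.316455841064453), 30.963754653930664) [0.62779485 0.17391887 0.005     ] 0.651440052699513
blue ((246.13233947753906, 199.2794189453125), (15.949368476867676, 11.3189058303833), 30.963754653930664) [0.58470184 0.19766441 0.005     ] 0.6172094109233436
blue ((307.2403869628906, 211.858642578125), (27.784704208374023, 16.478153228759766), 59.534454345703125) [0.55443375 0.03861814 0.005     ] 0.5557770603816682
blue ((211.0, 228.0), (8.0, 16.0), 90.0) [0.50860499 0.28384215 0.005     ] 0.582447769032342
blue ((261.9634704589844, 241.35035705566406), (16.57453727722168, 28.535545349121094), 19.983104705810547) [0.47700688 0.15139043 0.005     ] 0.5004544166876252
blue ((402.0779113769531, 239.54791259765625), (40.77766036987305, 4.0437846183776855), 9.7824068069458) [ 0.48808797 -0.20158994  0.005     ] 0.5280798896742314
blue ((212.5, 248.0), (8.0, 17.0), 90.0) [0.45787737 0.27636473 0.005     ] 0.5348169367855483
or [247.92307692 189.94871795] ((247.99996948242188, 189.99998474121094), (3.882901668548584, 9.429903030395508), 33.690067291259766) [0.60313995 0.18811588 0.035     ]
or [306.78787879 210.36363636] ((306.76922607421875, 210.34619140625), (10.294882774353027, 3.224902629852295), 60.2551155090332) [0.55347299 0.03806889 0.035     ]
or [208.225 236.825] ((208.0, 237.0), (10.0, 4.0), 90.0) [0.48319737 0.2803906  0.035     ]
or [260.15384615 240.25641026] ((260.1000061035156, 240.1999969482422), (4.110960960388184, 9.17060375213623), 18.434947967529297) [0.4771201  0.15098661 0.035     ]
```

View pics/a.png

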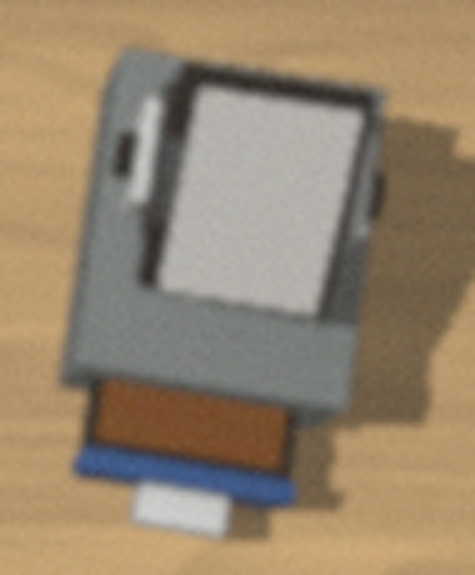

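View pics/b.png

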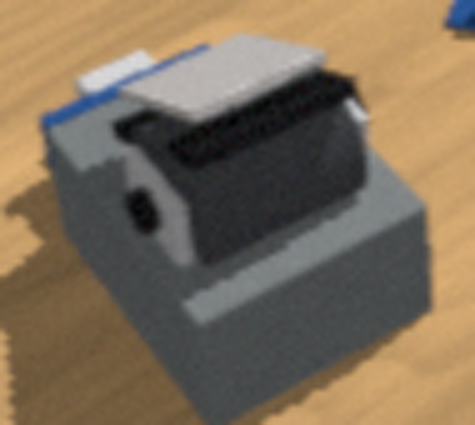

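The crops show the white face's corners in both views. In the top crop they are at (192,88), (365,110), (322,315) and (158,288); in the scene crop at (327,52), (195,117), (120,88) and (240,35). The target slide is the one near (0.605, 0.187).

```bash
cat > m.py <<'E'
from h import *
T=lambda x,y:(365+(x+.5)/5-.5,145+(y+.5)/5-.5)
S=lambda x,y:(225+(x+.5)/5-.5,205+(y+.5)/5-.5)
def quad(f,box,thr,off):
    im=cv2.imread(f)[box[0]:box[1],box[2]:box[3]]
    g=cv2.resize(cv2.cvtColor(im,cv2.COLOR_BGR2GRAY),None,fx=5,fy=5,interpolation=cv2.INTER_CUBIC)
    return g
C={}
for k,s,t in(("UR",(195,117),(365,110)),("UL",(327,52),(192,88)),("LR",(120,88),(322,315)),("LL",(240,35),(158,288))):
    C[k],e=two(S(*s),T(*t)); print(k,C[k],e)
c=sum(C.values())/4
x=(C["UR"]+C["UL"]-C["LR"]-C["LL"])/2; y=(C["UL"]+C["LL"]-C["UR"]-C["LR"])/2
n=np.cross(x,y);n/=np.linalg.norm(n)
print("centre",c,"len",np.linalg.norm(x),np.linalg.norm(y),"tilt",np.degrees(np.arccos(n[2])),"yaw n",np.degrees(np.arctan2(-n[1],-n[0])),"yaw x",np.degrees(np.arctan2(x[1],x[0])),"yaw y",np.degrees(np.arctan2(-y[0],y[1])))
H=[on_z("top",*T(*p),.078) for p in((64,384),(346,421),(122,48))]
d=H[0]-H[1]; print("house",*H,"w",np.linalg.norm(d),"yaw",np.degrees(np.arctan2(-d[0],d[1])), "L",np.linalg.norm(H[2]-H[0]),np.degrees(np.arctan2(*(H[2]-H[0])[1::-1])))
ya=np.arctan2(-d[0],d[1]);ex=np.array([np.cos(ya),np.sin(ya),0]);print("origin from front",(H[0]+H[1])/2+.08*ex)
F=[on_z("top",*T(*p),.046) for p in((78,470),(295,500))];d=F[0]-F[1];print("front top",*F,np.linalg.norm(d),np.degrees(np.arctan2(-d[0],d[1])))
P=[on_z("top",*T(*p),.0425) for p in((134,518),(223,534))];print("pull",*P,np.linalg.norm(P[0]-P[1]))
import sys
top=cv2.imread("pics/top0.png")
m=cv2.inRange(cv2.cvtColor(top,cv2.COLOR_BGR2HSV),(100,90,40),(130,255,255))|cv2.inRange(cv2.cvtColor(top,cv2.COLOR_BGR2HSV),(0,150,80),(12,255,255))
m[:170]=0;m[212:]=0;m[:,:225]=0;m[:,275:]=0
r=cv2.minAreaRect(np.argwhere(m>0)[:,::-1].astype(np.float32));b=[on_z("top",*q,.004) for q in cv2.boxPoints(r)]
print("slide",r,on_z("top",*r[0],.004),*b)
for a,b in zip(b,b[1:]): print(np.linalg.norm(b-a),np.degrees(np.arctan2(*(b-a)[1::-1])))
sc=cv2.imread("pics/scene0.png")
for q,s,_ in blobs(sc,(3,170,120),(14,255,255),8):
    if 300<q[0]<400: print("scene fin",q,on_z("scene",*q,.025), )
print(proj("scene",[.605,.187,.025]))
E
python3 m.py
```

```text
UR [ 0.63590486 -0.25480348  0.16230733] [-0.40898093  0.0290849 ]
UL [ 0.64419114 -0.18107792  0.1607837 ] [ 0.47799761 -0.05419439]
LR [ 0.55225553 -0.24290908  0.11751935] [-0.8141437  0.036067 ]
LL [ 0.56230008 -0.17185685  0.1150763 ] [ 0.40511661 -0.03426758]
centre [ 0.5986629  -0.21266183  0.13892167] len 0.09491956934483582 0.07299377076052876 tilt 28.498807705523312 yaw n -10.085711991101679 yaw x -7.269097652373663 yaw y -7.216029226558022
house [ 0.52297163 -0.13202112  0.078     ] [ 0.50778158 -0.26354345  0.078     ] [ 0.68825015 -0.16120221  0.078     ] w 0.1323966028858438 yaw -6.58813362568468 L 0.167834820971291 -10.012784056632837
origin from front [ 0.59484833 -0.2069608   0.078     ]
front top [ 0.48557128 -0.14206217  0.046     ] [ 0.47307484 -0.24585532  0.046     ] 0.10454271636396098 -6.865228889965323
pull [ 0.46325203 -0.16921697  0.0425    ] [ 0.45640278 -0.21175639  0.0425    ] 0.04308728866003235
slide ((250.42308044433594, 192.61537170410156), (16.91835594177246, 28.84440803527832), 33.690067291259766) [0.60265482 0.18764971 0.004     ] [0.58275223 0.22575785 0.004     ] [0.64725226 0.18748962 0.004     ] [0.62265618 0.14935251 0.004     ] [0.55876034 0.18780733 0.004     ]
0.07499807471974855 -30.680894753587445
0.04538068866168641 -122.81951763234503
0.0745751431897162 148.95895409641184
scene fin [361.91780822 160.02739726] [0.48033702 0.28533327 0.025     ]
scene fin [335.74418605 173.72093023] [0.47312281 0.15909224 0.025     ]
scene fin [372.5        185.59090909] [0.60116593 0.19490662 0.025     ]
scene fin [328.03921569 200.3627451 ] [0.5533476 0.0402992 0.025    ]
[371.86996663 187.15635299]
```

```bash
cat >> h.py <<'E'
PSI=-7.2; ex=np.array([np.cos(np.radians(PSI)),np.sin(np.radians(PSI)),0]); ey=np.array([-ex[1],ex[0],0])
def st(msg=""):
    o=robot.observe(); print(msg,"t%.2f"%o["time"],"p",o["tool_pos"].round(4),"r",o["tcp_rot"].round(2),"F",o["ft_force"].round(2),"M",o["torque"].round(3),"w",round(o["gripper_width"],4)); return o
def best(p,yaws):
    q=robot.observe()["q"]; c=[(np.abs(np.array(robot.ik(p,[180,0,y]))-q).max(),y) for y in yaws if robot.ik(p,[180,0,y]) is not None]; print(c); return min(c)[1]
E
python3 - <<'E'
from h import *
pull=np.array([.4598,-.1905,0])
a=pull-.055*ex
ya=best(a+[0,0,.2],(PSI,PSI+180))
robot.move_pose(a+[0,0,.2],[180,0,ya]); robot.set_gripper(0); st()
robot.line_to(a+[0,0,.098],vel=.2); st("down")
g=robot.line_to(a+.1*ex+[0,0,.098],vel=.05,guard=14); print(g); o=st("pushed")
print("along ex from origin", (o["tool_pos"]-np.array([.5948,-.207,0]))@ex)
cv2.imwrite("pics/top1.png",robot.grab_frame("top"))
robot.line_to(o["tool_pos"]-.03*ex,vel=.15); st("back")
im=robot.grab_frame("top"); cv2.imwrite("pics/top2.png",im)
s=robot.grab_frame("scene");cv2.imwrite("pics/scene2.png",s)
a=cv2.resize(im[145:270,365:460],None,fx=4,fy=4,interpolation=cv2.INTER_CUBIC);b=cv2.resize(s[205:290,225:320],None,fx=4,fy=4,interpolation=cv2.INTER_CUBIC)
b=cv2.copyMakeBorder(b,0,a.shape[0]-b.shape[0],0,0,cv2.BORDER_CONSTANT);cv2.imwrite("pics/c.png",np.hstack([a,b]))
E
```

```text
[(np.float64(97.59401503453698), -7.2), (np.float64(111.63812159811073), 172.8)]
 t3.59 p [ 0.4052 -0.1836  0.2   ] r [-180.     0.    -7.2] F [0.12 0.28 0.42] M [0.012 0.019 0.037] w 0.0001
down t4.25 p [ 0.4055 -0.1839  0.0989] r [ 1.7997e+02 -3.0000e-02 -7.2000e+00] F [ 0.57 -0.11  1.06] M [-0.054  0.021  0.021] w 0.0003
True
pushed t5.64 p [ 0.48   -0.1929  0.0972] r [-179.99    0.26   -7.22] F [ 1.42  0.4  -0.64] M [ 0.02  -0.04  -0.032] w -0.0004
along ex from origin -0.11565837200698637
back t6.04 p [ 0.4505 -0.1892  0.0973] r [179.99   0.18  -7.26] F [ 0.57 -0.61  1.51] M [ 0.004 -0.008 -0.015] w 0.0001
```

View pics/c.png

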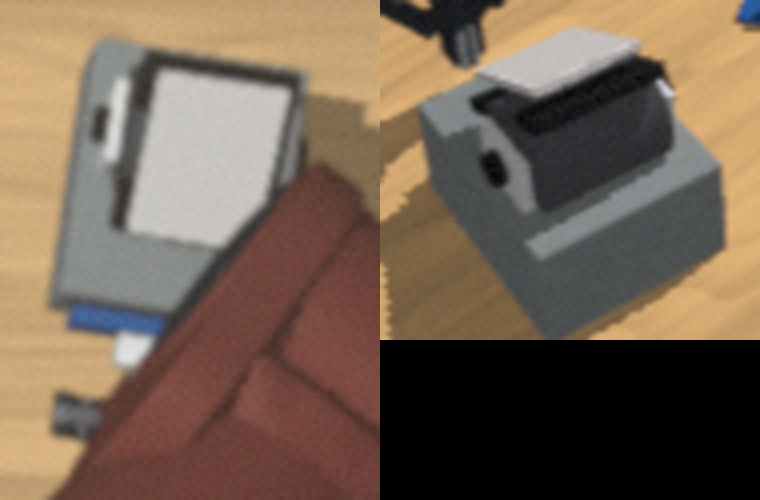

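The drawer front now sits against the housing, with the blue strip directly under the grey edge at about (115,318) in the crop. I'll confirm the stop with a second, firmer push, then probe the face tilt with the closed fingertips.

```bash
python3 - <<'E'
from h import *
o=robot.observe(); p=o["tool_pos"]
g=robot.line_to(p+.05*ex,vel=.05,guard=25); o=st(f"push2 {g}")
p=o["tool_pos"]; robot.line_to(p-.03*ex,vel=.2)
p=robot.observe()["tool_pos"]; robot.line_to([p[0],p[1],.27],vel=.3)
# probe vertically down two points on the face, +-30 mm along slope
c=np.array([.5987,-.2127,.1389]); ti=np.radians(28.5); up=ex*np.cos(ti)+np.array([0,0,np.sin(ti)])
res=[]
for k in(-.030,.030):
    q=c+k*up; z0=q[2]+.073
    h=[q[0],q[1],z0+.015]
    if k<0: robot.move_pose([q[0],q[1],z0+.04],[180,0,PSI])
    robot.line_to(h,vel=.2); robot.pause(.2); st("above")
    g=robot.line_to([q[0],q[1],z0-.012],vel=.015,guard=2.2); o=st(f"probe {k} {g}")
    res.append(o["tool_pos"]-[0,0,.073])
    robot.line_to([*o["tool_pos"][:2],z0+.045],vel=.2)
print(res, np.degrees(np.arctan2(res[1][2]-res[0][2],(res[1]-res[0])@ex)))
E
```

```text
push2 True t6.82 p [ 0.4805 -0.1927  0.0964] r [-179.99    0.61   -7.24] F [-0.55  0.04  1.14] M [-0.077  0.074  0.064] w 0.0
above t8.89 p [ 0.5727 -0.2097  0.214 ] r [ 1.7996e+02 -9.0000e-02 -7.2100e+00] F [-0.2   0.32  0.24] M [-0.022 -0.003 -0.014] w 0.0
probe -0.03 True t9.79 p [ 0.5726 -0.2094  0.2015] r [-179.99    0.     -7.2 ] F [0.66 0.11 3.77] M [-0.052 -0.039 -0.004] w 0.0002
above t10.77 p [ 0.6242 -0.2159  0.241 ] r [-1.7996e+02  9.0000e-02 -7.2100e+00] F [-0.08  0.18 -0.39] M [-0.041 -0.005 -0.008] w -0.0001
probe 0.03 True t11.61 p [ 0.6249 -0.216   0.2317] r [-1.7997e+02  6.0000e-02 -7.2000e+00] F [-0.69 -0.36  5.04] M [-0.082  0.012 -0.035] w 0.0001
[array([ 0.5725771 , -0.20938713,  0.12845343]), array([ 0.62492445, -0.216     ,  0.15867186])] 29.800450934252012
```

```bash
cat >> h.py <<'E'
from scipy.spatial.transform import Rotation as Ro
FC=np.array([.5987,-.2127,.1385])
def face(t,flip=1,psi=PSI):
    """(n, up, rpy) for face tilt t deg; tool x along flip*up"""
    t,p=np.radians(t),np.radians(psi); e=np.array([np.cos(p),np.sin(p),0]); z=np.array([0,0,1.])
    up=e*np.cos(t)+z*np.sin(t); n=z*np.cos(t)-e*np.sin(t)
    X=flip*up; Z=-n; M=np.c_[X,np.cross(Z,X),Z]
    return n,up,Ro.from_matrix(M).as_euler("xyz",degrees=True)
E
python3 - <<'E'
from h import *
s=np.array([.603,.1878,0]); 
for f in(1,-1):
    n,up,r=face(29.5,f); print("place",f,r,np.round(robot.ik(FC+n*.115,r),1) if robot.ik(FC+n*.115,r) is not None else None)
for y in(-30.9,149.1): print(y,np.round(robot.ik(s+[0,0,.15],[180,0,y]),1))
ya=-30.9
robot.move_pose(s+[0,0,.2],[180,0,ya]); robot.set_gripper(.085); st()
robot.line_to(s+[0,0,.086],vel=.15); st("low")
robot.set_gripper(0); robot.pause(.2); st("grip")
robot.line_to(s+[0,0,.22],vel=.15); robot.pause(.2); st("lift")
a=robot.grab_frame("top");b=robot.grab_frame("scene");cv2.imwrite("pics/top3.png",a);cv2.imwrite("pics/scene3.png",b)
cv2.imwrite("pics/d.png",np.hstack([cv2.resize(a[130:270,180:310],None,fx=3,fy=3),cv2.resize(b[90:230,320:450],None,fx=3,fy=3)]))
E
```

```text
place 1 [180.  -29.5  -7.2] [-40.  -28.1 -35.8  56.8  15.5 150.7]
place -1 [180.   29.5 172.8] [-40.  -28.1 -35.8  56.8  15.5 -29.3]
-30.9 [   5.5   13.    -2.7   74.3    0.  -143.6]
149.1 [ 5.5 13.  -2.7 74.3  0.  36.4]
 t17.07 p [0.603  0.1878 0.2   ] r [-180.    -0.   -30.9] F [-0.18 -0.17 -0.97] M [-0.038 -0.062 -0.02 ] w 0.0849
low t17.98 p [0.6037 0.1879 0.0872] r [-1.7994e+02 -7.0000e-02 -3.0900e+01] F [-0.25 -0.37  0.83] M [0.049 0.007 0.019] w 0.0846
grip t18.84 p [0.6032 0.1878 0.0863] r [-1.7998e+02 -3.0000e-02 -3.0900e+01] F [-0.61  0.31  3.67] M [0.003 0.038 0.043] w 0.011
lift t20.08 p [0.6026 0.1877 0.2189] r [ 1.7995e+02  7.0000e-02 -3.0900e+01] F [-0.17  0.36 -0.65] M [ 0.005  0.013 -0.024] w 0.0113
```

View pics/d.png

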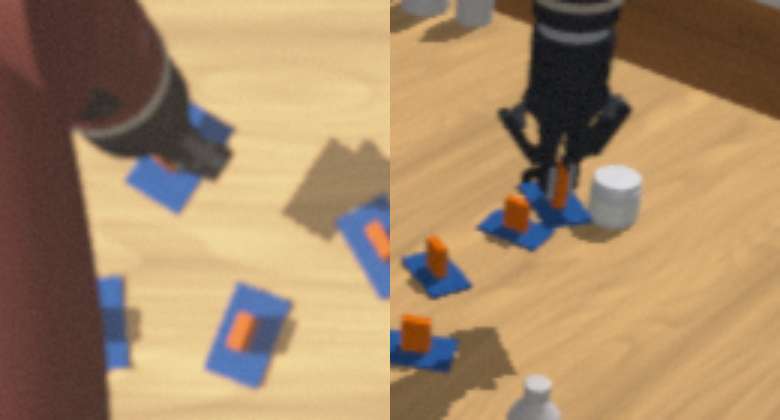

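The slide is held by its fin, and the neighbours look undisturbed (slide centre at crop (182,157)). Next I'll move over the face, then touch and read the moments.

```bash
python3 - <<'E'
from h import *
print("slide in hand", on_z("top",180+182/3-.33,130+157/3-.33,.135))
for q in((125,182),(180,212),(234,130),(190,103)): print(on_z("top",180+q[0]/3-.33,130+q[1]/3-.33,.138)[:2].round(4))
n,up,r=face(29.2,-1); print(n)
robot.move_pose(FC+n*.17,r); robot.line_to(FC+n*.102,vel=.15); robot.pause(.4)
O=[robot.observe()]
for i in range(8): robot.pause(.05); O.append(robot.observe())
F0=np.mean([o["ft_force"] for o in O],0);M0=np.mean([o["torque"] for o in O],0); st("hover"); print(F0,M0,np.std([o["ft_force"] for o in O],0),np.std([o["torque"] for o in O],0))
a=robot.grab_frame("top");b=robot.grab_frame("scene");cv2.imwrite("pics/top4.png",a);cv2.imwrite("pics/scene4.png",b)
cv2.imwrite("pics/e.png",np.hstack([cv2.resize(a[130:260,360:460],None,fx=4,fy=4,interpolation=2),cv2.resize(b[170:300,220:320],None,fx=4,fy=4,interpolation=2)]))
np.save("fm0.npy",[F0,M0])
E
```

```text
slide in hand [0.6004947  0.18576948 0.135     ]
[0.5798 0.2274]
[0.5573 0.1841]
[0.6215 0.1465]
[0.6423 0.1814]
[-0.48401274  0.06114503  0.87292208]
hover t23.30 p [ 0.5493 -0.2064  0.2275] r [180.   29.2 172.8] F [ 0.26  0.34 -1.5 ] M [ 0.06   0.528 -0.043] w 0.0111
[ 0.01220975  0.19136545 -0.98391812] [ 0.07615341  0.55927955 -0.00932982] [0.46718887 0.4686387  0.47057416] [0.02281413 0.02877545 0.03850711]
```

View pics/e.png

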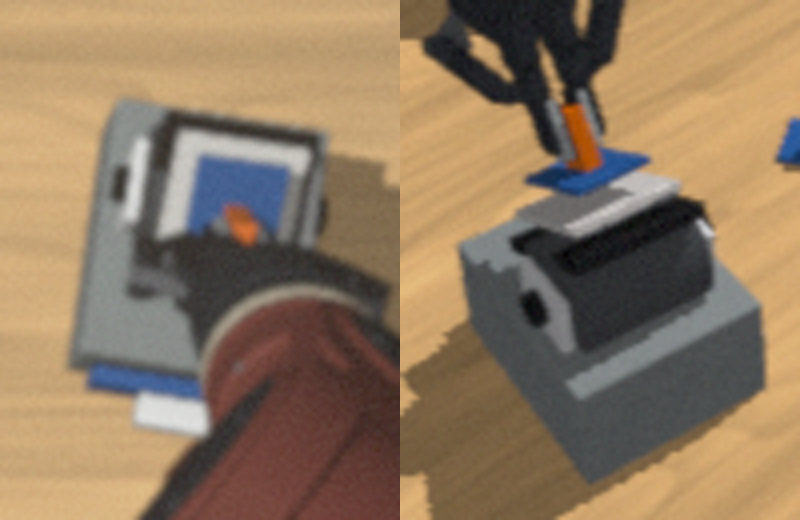

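The slide is level with the face and roughly 11 mm off it, seen in both views. In the top crop its upper edge runs (200,156)–(292,165). I'll check centring by casting those rays, then touch.

```bash
python3 - <<'E'
from h import *
n,up,r=face(29.2,-1); v=np.cross(n,up)
def pl(cam,u,w,h):
    o,d=ray(cam,u,w); p=o+d*((FC+n*h-o)@n)/(d@n)-FC; return np.round([p@up*1e3,p@v*1e3],1)
A=lambda x,y:(360+(x+.5)/4-.5,130+(y+.5)/4-.5); B=lambda x,y:(220+(x+.5)/4-.5,170+(y+.5)/4-.5)
h=.102-.086
for q in((200,156),(292,165)): print("top slide upper",pl("top",*A(*q),h+.005))
for q in((175,130),(312,152)): print("top face upper",pl("top",*A(*q),0))
for q in((572,193),(650,158),(527,181)): print("scene slide UR UL LR",pl("scene",*B(*q),h+.004))
for q in((568,234),(682,184),(516,211)): print("scene face",pl("scene",*B(*q),0))
F0,M0=np.load("fm0.npy")
def avg(k=8):
    O=[]
    for i in range(k): robot.pause(.04); O.append(robot.observe())
    return [np.mean([o[x] for o in O],0) for x in("ft_force","torque","tool_pos")]
g=robot.line_to(FC+n*.076,vel=.015,guard=4); 
F,M,p=avg(); dF,dM=F-F0,M-M0
st(f"touch {g}"); print("dist along n",(p-FC)@n,"F n/up/v",dF@n,dF@up,dF@v,"M up/v",dM@up,dM@v,"Mc",[(dM-np.cross(-n*.086,dF))@k for k in(up,v)])
E
```

```text
top slide upper [39.9 24.5]
top slide upper [ 41.8 -24.9]
top face upper [47.8 37.4]
top face upper [ 45.7 -38.5]
scene slide UR UL LR [320.1  41.4]
scene slide UR UL LR [328.   80.9]
scene slide UR UL LR [282.9  45.5]
scene face [310.7  39.8]
scene face [324.6  97. ]
scene face [259.2  50.3]
touch True t24.78 p [ 0.5565 -0.2073  0.2135] r [179.98  29.15 172.78] F [ 0.93 -1.38  3.26] M [-0.329 -0.197 -0.158] w 0.0104
dist along n 0.08638834704507056 F n/up/v 3.9847302576256634 2.566375762441715 -0.7820822534444106 M up/v -0.2335945322771445 -0.6814238742187045 Mc [np.float64(-0.16633545848092515), np.float64(-0.4607155586487171)]
```

```bash
cat >> h.py <<'E'
def avg(k=6):
    O=[]
    for i in range(k): robot.pause(.04); O.append(robot.observe())
    return [np.mean([o[x] for o in O],0) for x in("ft_force","torque","tool_pos","tcp_rot")]
F0,M0=np.load("fm0.npy") if __import__("os").path.exists("fm0.npy") else (0,0)
def goto(t,d,s=0,vel=.02):
    "press: contact centre d m under FC along the nominal normal, tool tilt t"
    n0,up0,_=face(29.2,-1); n,up,r=face(t,-1); v=np.cross(n,up)
    robot.line_to(FC-n0*d+up0*s+n*.086,vel=vel,rotation=r,guard=30)
    F,M,p,rot=avg(); f,m=F-F0,M-M0; e=p-n*.086-FC
    print("t",t,"rot",rot[1].round(2),"d",d,"F n/up/v",(f@n).round(2),(f@up).round(2),(f@v).round(2),"M up/v",(m@up).round(3),(m@v).round(3),"c n/up/v mm",np.round([e@n0*1e3,e@up0*1e3,e@v*1e3],2),"t%.1f"%robot.observe()["time"])
E
python3 - <<'E'
from h import *
goto(29.2,.000); goto(29.2,.002)
for t in(27.7,26.2,29.2,30.7,32.2,29.2): goto(t,.002)
E
```

```text
t 29.2 rot 29.16 d 0.0 F n/up/v 4.36 -0.63 -0.39 M up/v -0.161 0.019 c n/up/v mm [-0.21 -0.38  0.07] t25.3
t 29.2 rot 29.17 d 0.002 F n/up/v 5.73 -2.34 0.17 M up/v -0.076 0.337 c n/up/v mm [-2.09 -0.23  0.08] t25.8
t 27.7 rot 27.75 d 0.002 F n/up/v 6.75 -0.47 -0.69 M up/v -0.285 -0.126 c n/up/v mm [-1.86  0.28 -0.14] t26.3
t 26.2 rot 26.26 d 0.002 F n/up/v 7.06 -0.03 -0.98 M up/v -0.292 -0.264 c n/up/v mm [-1.88  0.24 -0.09] t26.8
t 29.2 rot 29.17 d 0.002 F n/up/v 5.8 -0.19 -0.15 M up/v -0.151 -0.195 c n/up/v mm [-1.95  0.07  0.04] t27.4
t 30.7 rot 30.67 d 0.002 F n/up/v 5.92 0.88 1.3 M up/v 0.25 0.091 c n/up/v mm [-2.04 -0.04  0.19] t28.0
t 32.2 rot 32.18 d 0.002 F n/up/v 7.0 0.35 1.36 M up/v 0.248 0.198 c n/up/v mm [-1.98 -0.05  0.04] t28.5
t 29.2 rot 29.24 d 0.002 F n/up/v 5.71 0.15 0.0 M up/v -0.161 -0.219 c n/up/v mm [-2.03  0.02 -0.14] t29.1
```

Normal force against tilt has its minimum near 29.9°, which agrees with the probe. I'll settle there and look.

```bash
python3 - <<'E'
from h import *
goto(29.9,.002); goto(29.9,.0015); robot.pause(.5); st()
a=robot.grab_frame("top");b=robot.grab_frame("scene");cv2.imwrite("pics/top5.png",a);cv2.imwrite("pics/scene5.png",b)
cv2.imwrite("pics/f.png",np.hstack([cv2.resize(a[135:260,370:455],None,fx=4.7,fy=4.7,interpolation=2),cv2.resize(b[170:295,225:310],None,fx=4.7,fy=4.7,interpolation=2)]))
E
```

```text
t 29.9 rot 29.9 d 0.002 F n/up/v 5.73 0.11 -0.38 M up/v -0.137 -0.014 c n/up/v mm [-1.95 -0.04 -0.  ] t29.6
t 29.9 rot 29.89 d 0.0015 F n/up/v 5.69 0.53 -0.57 M up/v -0.183 -0.005 c n/up/v mm [-1.53 -0.03 -0.01] t30.1
 t30.60 p [ 0.5569 -0.2074  0.2117] r [180.   29.9 172.8] F [-3.14 -0.63  4.42] M [-0.125  0.597 -0.052] w 0.0109
```

View pics/f.png

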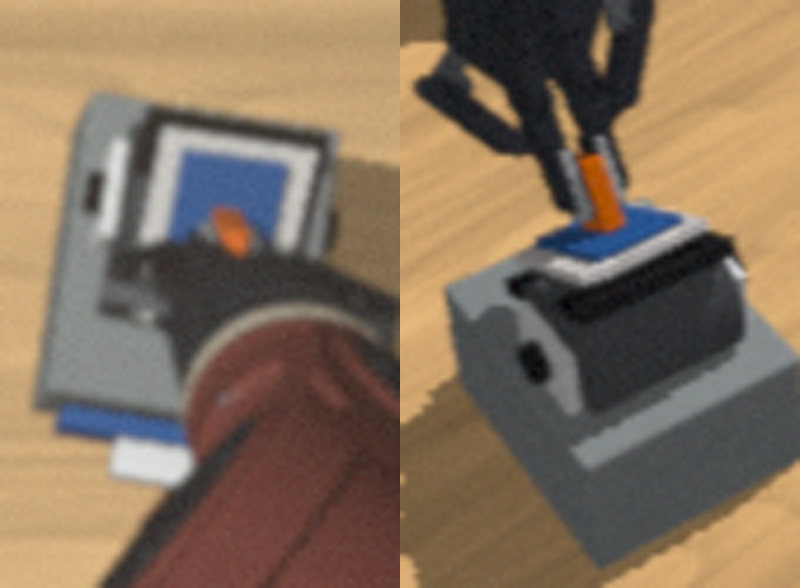

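The slide lies flush and centred, with an even white margin in both views. The drawer is closed, the press is about 5.7 N and the residual moment is near zero. Handing in.

```bash
python3 -c "
from plant import robot
print(robot.job_done())"
```

```text
the job is handed in; nothing more can be done
None
```

I pushed the drawer home first. The slide is now gripped by its fin and held flush and centred on the sloped face at about 5.7 N, which presses the face in roughly 3 mm. I handed the job in at about 31 s and got no verdict back.

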